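# Fetch the press weight from behind the row and put the row back

### The arm

A 6-joint arm with a two-finger parallel gripper is mounted at the origin on the work surface. World frame = base frame: x ahead of the robot, y to its left, z up, the work surface at z = 0. Lengths are in m, angles in rad, forces in N, time in s.
With the tool pointing down it reaches from about 0.35 to 0.925 m from the base axis. Payload 6.4 kg.
Tool frame: the origin (TCP) lies between the finger pads; the fingertips stand r.tips_ahead ahead of it and the grasp point (between the pads) lies 6 mm ahead of it (r.tips_ahead is the distance from the TCP to the fingertips, in m); z points along the fingers, y is the line along which they close (so a half turn about z gives the same grasp; the last joint's range is limited). The gripper opens to 85 mm and grips with 20 to 120 N. Pads are 22 mm wide; open, the fingers measure 114 mm over their backs; the gripper's body (76 mm by 85 mm) begins 54 mm behind the grasp point. The pads swing forward as they close: fully open they stand 13 mm farther back than shut.
Start: joints at [-1.467, 0.245, 1.558, -0, 1.339, -0.174], TCP at [0.178, -0.625, 0.256] pointing down, gripper open.
Joint ranges: [-3.13, 3.13], [-1.02, 2.26], [0.13, 2.54], [-0.95, 4.09], [0.21, 2.88], [-2.74, 2.74]. Speed limits (rad/s): [2.57, 2.57, 3.14, 3.14, 3.14, 3.14].

### API

Orientations are given as a unit quaternion [w, x, y, z].
In Python, from workcell import r gives the robot as it stands.
- The arm moves only by the shell command python3 -m creep 'ROWS' [FORCE]. ROWS is text: rows parted by semicolons, each of 5 numbers parted by spaces: the shift along the tool's x, y, z in mm, then the turn about the tool's z in degrees, then the finger opening in mm, from 0 to 85.4. In form: dx dy dz turn gripper; .... A call has 1 to 5 rows; each row shifts and turns the commanded pose from where the row before left it, along the tool's axes as they then stand; what a row does not reach is not made up. A row lasts 1/12 s, in which the tool goes at most 41.7 mm and 7.16 degrees, less where a joint would pass 70% of its speed; a pose out of reach is approached as far as the arm can. A call with a gripper value outside its range is refused whole. The fingers move at their own pace and stop on an object; FORCE is the grip in N (left out, the last holds). Time passes only in rows, so rows that do not move let the fingers close. It gives the time, the measured TCP pose, the force, the opening and the grip force at its end, in the units of the state.
- r.observe(): the state, without advancing time (a new reading comes with each control period).
- r.get_image(name): name is "scene" or "side" or "wrist"; returns (picture, depth): 480x640x3 uint8, red, green, blue; 480x640 float32, m along the optical axis (not along the pixel's ray), 0 where there is no reading.
- r.get_calibration(name): a dict with "mtx" (3x3 intrinsics, pixels), "origin" and "attitude" of the camera in the world. Camera axes: x right, y down, z forward; pixel columns grow to the right and rows downward; lengths in m; the calibration is good to about 2 mm. A picture is of the moment at which its call begins: read the wrist's pose just before it. get_calibration takes no time and is no camera call; for the wrist camera it gives the pose at the moment of the call.
- r.finish_job(): hands the job in; it is judged then, once.
The state is a dict: "time": time; "joint_positions": joint angles; "qd": joint speeds; "tau": joint torques, N m; "eef_pos": TCP position; "ee_rot": TCP orientation; "ft_force": force on the tool from outside, world axes, zero at the start; "moment": the same for the moment, N m; "opening": opening from 0.0 (shut) to 1.0 (fully open); "grip_force": force on a finger pad.
Only numpy, scipy, OpenCV 4.12 (cv2) and the standard library are available. Lean on these libraries where they do the work, as an engineer would, in place of code of your own. Each camera call takes 0.05 s, during which the arm holds its last target. There are 200 camera calls.

### The job

In the wooden tray a tube, a post and a can stand in a row in front of a small knobbed steel weight: move all three upright onto the black rubber mat, and only then fetch the weight and set it gently in the middle of the white round patch on the dark wooden board, to press the fresh glue. With the weight in place, put the tube, the post and the can back in the tray, upright, each on the very spot where it stood at the start. Do not knock anything over and leave the tape measure and the glue bottle where they are.

Things in the scene. Friction and masses are not known exactly. Their poses are not given: they have to be found in the camera images.
- tube: Upright brown cardboard tube, open at both ends, 44 mm outside diameter, wall 3.5 mm, 140 mm tall, about 70 g, standing in the tray. Origin: centre of its underside, z up. One of the three in the front row.
- post: Upright square dark wooden post, 48 x 48 mm, 130 mm tall, about 180 g, standing in the tray. Origin: centre of its underside, x and y square to its side faces, z up. One of the three in the front row.
- can: Upright closed round steel can with a grey wrapper, 60 mm diameter, 125 mm tall, about 300 g, standing in the tray. Origin: centre of its underside, z up. One of the three in the front row.
- weight: Dark steel press weight, about 0.6 kg: round disc 54 mm diameter and 30 mm thick, then a thin neck, then a black cylindrical knob 24 mm diameter between 37 and 59 mm above its underside (grip the knob). Stands in the tray behind the row, only some 5 to 35 mm from it. Origin: centre of its underside, z up.
- rack: Fixed wooden tray mid-bench, 170 (its x) by 290 mm (its y), place and yaw vary. Floor 12 mm thick: things in it stand 12 mm above the bench. A 10 mm thick rim rises to 37 mm above the bench on the far (+x) and both y sides; the robot's side is open. The tall three stand about 80 mm apart in a row along its y, 38 mm to -x of its centre; the weight 32 mm to +x. Origin: centre of its underside.
- mat: Fixed flat black rubber mat, 270 mm (its x) by 140 mm (its y), 6 mm thick, on the bench to the left or right of the tray: the parking place for the three tall things. Origin: centre of its underside (the bench), so its top is 6 mm above the origin.
- patch: Fixed white round patch, 70 mm diameter, 3 mm thick, on an 18 mm thick dark wooden board (270 x 150 mm) on the other side of the tray from the mat. On the board also lie a flat rule, a pencil and a blue roll of masking tape, 50 mm across, 18 mm tall. Origin: centre of the patch's underside, 18 mm above the bench, so the weight stands on it 21 mm above the bench.
- tape: Bystander: black tape measure, 68 x 34 mm, 60 mm tall, loose on the bench just in front of the tray (robot's side). Origin: centre of its underside. Leave it alone.
- glue: Bystander: white glue bottle, 56 mm diameter, 150 mm tall, orange cap, loose on the bench beyond the tray's far rim. Origin: centre of its underside. Leave it alone.

How it is judged:
By the outcome, as a careful person would: the job done as asked, in the order asked, and still so for the second after the job is handed in, with the robot touching nothing.
It also fails if it takes over 144 s, if anything falls off the work surface, if the arm or the gripper's body presses on something with over 40 N, if the wrist force passes 120 N, or if a joint passes its speed limit or range.

## Working session

There is one attempt and no reset: what is moved stays moved. The work goes in short steps, Python scripts to look and compute and a shell command to move; the robot and the scene stay as the last step left them, time stands still between calls to the robot, and variables do not carry over. Pictures are saved under pics/ and viewed, at most 14 in all, crops included, and the job is handed in when it is done.

```bash
mkdir -p pics; ls
python3 - <<'E'
from workcell import r
import cv2,numpy as np
print(r.observe(), r.tips_ahead)
for n in ("scene","side"):
    im,d=r.get_image(n); cv2.imwrite(f"pics/{n}0.png",im[:,:,::-1]); np.save(f"pics/{n}0.npy",d); print(r.get_calibration(n))
E
```

```text
pics
{'time': 0.0, 'joint_positions': array([-1.46710112e+00,  2.45791013e-01,  1.55900755e+00, -6.18178264e-06,
        1.33865323e+00, -1.74102096e-01]), 'qd': array([ 0.00162375,  0.00205861, -0.00045813,  0.00145648, -0.00041931,
       -0.00100025]), 'tau': array([-3.19009996e-03, -4.29496908e+01, -3.26133764e+01, -3.42307785e-04,
        5.28193574e-03, -6.67808081e-06]), 'eef_pos': array([ 0.17820562, -0.62457819,  0.25519848]), 'ee_rot': array([-9.29097872e-04,  9.90368554e-01,  1.38453105e-01,  2.97117815e-05]), 'ft_force': array([ 0.46504873, -0.86349309, -0.0308289 ]), 'moment': array([ 0.05351517, -0.00926811, -0.0358031 ]), 'grip_force': 0.0, 'opening': 0.9962428100635509} 0.025
{'mtx': array([[475.22642275,   0.        , 317.9820823 ],
       [  0.        , 475.22642275, 242.73320409],
       [  0.        ,   0.        ,   1.        ]]), 'origin': array([ 1.10551003, -0.29016725,  0.95778746]), 'attitude': array([-0.25210879,  0.82542629,  0.4815694 , -0.15232697])}
{'mtx': array([[469.36267543,   0.        , 318.73602399],
       [  0.        , 469.36267543, 231.42988203],
       [  0.        ,   0.        ,   1.        ]]), 'origin': array([0.82469951, 0.83047085, 0.66577338]), 'attitude': array([-0.0605551 ,  0.12363118,  0.87974376, -0.45508167])}
```

View pics/scene0.png

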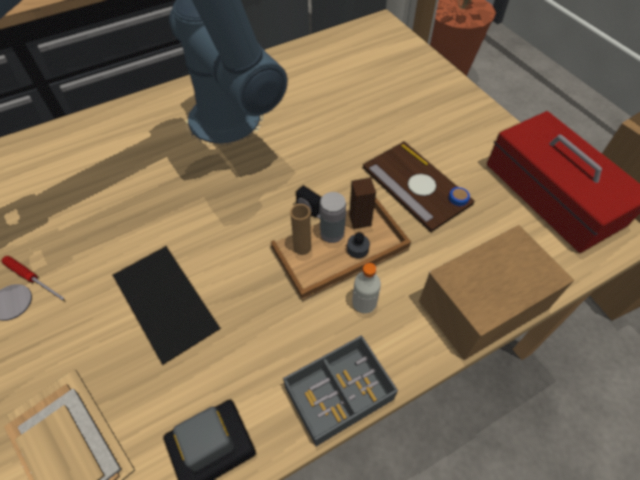

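View pics/side0.png

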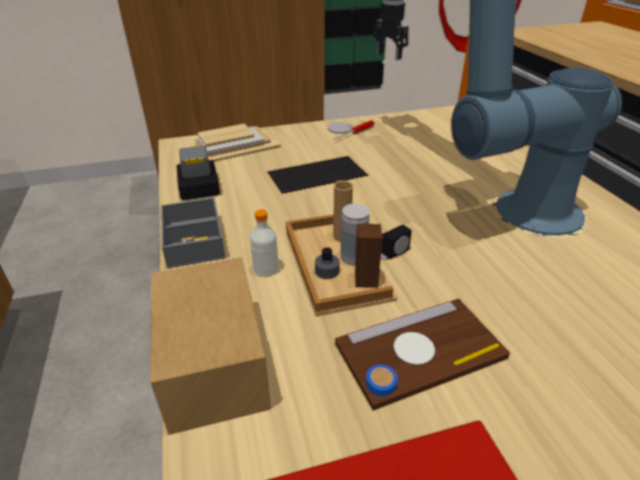

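The scene picture shows the tube at (301,230), can at (333,217), post at (362,203), weight at (358,245) and mat at (166,303). The patch is at (422,184), the tape measure at (308,200) and the glue bottle at (367,290). Next I'll build a point cloud and measure from that.

```bash
cat > h.py <<'E'
import numpy as np,cv2
from scipy.spatial.transform import Rotation as R
def rot(q): return R.from_quat([q[1],q[2],q[3],q[0]]).as_matrix()
def cloud(d,c):
    v,u=np.mgrid[:480,:640]; K=c["mtx"]
    p=np.stack([(u-K[0,2])/K[0,0]*d,(v-K[1,2])/K[1,1]*d,d],-1)
    return p@rot(c["attitude"]).T+np.array(c["origin"])
def ray(c,u,v,z):
    K=c["mtx"]; w=rot(c["attitude"])@np.array([(u-K[0,2])/K[0,0],(v-K[1,2])/K[1,1],1]); o=np.array(c["origin"])
    return o+w*(z-o[2])/w[2]
E
python3 - <<'E'
from workcell import r
from h import *
out=[]
for n in ("scene","side"):
    d=np.load(f"pics/{n}0.npy"); c=r.get_calibration(n); P=cloud(d,c); im=cv2.imread(f"pics/{n}0.png")
    print(n,"bench z",[np.round(P[v,u],3) for v,u in ([(380,270),(60,380)] if n=="scene" else [(400,560),(150,260)])])
    m=(d>0)&(P[...,2]>-.02)&(P[...,2]<.2)&(P[...,0]>.25)&(P[...,0]<.85)&(P[...,1]>-.4)&(P[...,1]<.4)
    # top-down map 1.25 mm/px : row=x down from far .85, col = y left
    M=np.full((480,640,3),0,np.uint8); p=P[m]; o=np.argsort(p[:,2]); p=p[o]; col=im[m][o]
    a=((.85-p[:,0])/.00125).astype(int); b=((.4-p[:,1])/.00125).astype(int)
    for i in range(2):
        for j in range(2): M[np.clip(a+i,0,479),np.clip(b+j,0,639)]=col
    cv2.imwrite(f"pics/top_{n}.png",M)
    # objects by height: tops
    for lo,hi in ((.045,.2),(.115,.2)):
        k=((P[...,2]>lo)&m).astype(np.uint8)
        nn,L,S,C=cv2.connectedComponentsWithStats(k)
        for i in range(1,nn):
            if S[i,4]>25:
                q=P[L==i]; zt=np.percentile(q[:,2],95); t=q[q[:,2]>zt-.008]
                print(lo,S[i,4],"zt",round(zt,3),"top mid",np.round((t.min(0)+t.max(0))/2,3),"ext",np.round(np.ptp(t,axis=0),3))
E
```

```text
scene bench z [array([ 0.78 , -0.229,  0.001]), array([-0.001,  0.556,  0.001])]
0.045 996 zt 0.144 top mid [0.533 0.14  0.141] ext [0.059 0.058 0.011]
0.045 1379 zt 0.138 top mid [0.533 0.06  0.136] ext [0.056 0.054 0.011]
0.045 782 zt 0.152 top mid [ 0.533 -0.023  0.15 ] ext [0.046 0.044 0.011]
0.045 3909 zt 0.133 top mid [0.815 0.258 0.13 ] ext [0.07  0.242 0.01 ]
0.045 116 zt 0.074 top mid [0.602 0.089 0.071] ext [0.023 0.022 0.009]
0.045 870 zt 0.151 top mid [0.725 0.031 0.148] ext [0.024 0.026 0.011]
0.045 615 zt 0.062 top mid [ 0.827 -0.121  0.059] ext [0.044 0.18  0.011]
0.045 1487 zt 0.112 top mid [ 0.827 -0.37   0.11 ] ext [0.046 0.059 0.01 ]
0.115 531 zt 0.144 top mid [0.533 0.14  0.142] ext [0.059 0.058 0.011]
0.115 559 zt 0.139 top mid [0.532 0.06  0.136] ext [0.055 0.054 0.01 ]
0.115 423 zt 0.153 top mid [ 0.533 -0.023  0.15 ] ext [0.045 0.044 0.01 ]
0.115 3417 zt 0.133 top mid [0.815 0.258 0.13 ] ext [0.07  0.242 0.01 ]
0.115 228 zt 0.152 top mid [0.725 0.031 0.149] ext [0.024 0.026 0.01 ]
side bench z [array([0.327, 0.491, 0.001]), array([ 0.633, -0.553,  0.007])]
0.045 745 zt 0.111 top mid [ 0.827 -0.367  0.109] ext [0.046 0.065 0.01 ]
0.045 3373 zt 0.144 top mid [0.533 0.065 0.145] ext [0.057 0.217 0.018]
0.045 395 zt 0.062 top mid [ 0.828 -0.12   0.059] ext [0.044 0.185 0.01 ]
0.045 1062 zt 0.15 top mid [0.725 0.033 0.147] ext [0.025 0.028 0.011]
0.045 155 zt 0.073 top mid [0.602 0.091 0.069] ext [0.024 0.024 0.009]
0.045 6358 zt 0.132 top mid [0.815 0.26  0.129] ext [0.07  0.243 0.01 ]
0.115 1622 zt 0.15 top mid [0.533 0.064 0.148] ext [0.055 0.216 0.013]
0.115 251 zt 0.151 top mid [0.725 0.032 0.148] ext [0.025 0.027 0.009]
0.115 4928 zt 0.132 top mid [0.815 0.26  0.129] ext [0.07  0.243 0.01 ]
```

View pics/top_scene.png

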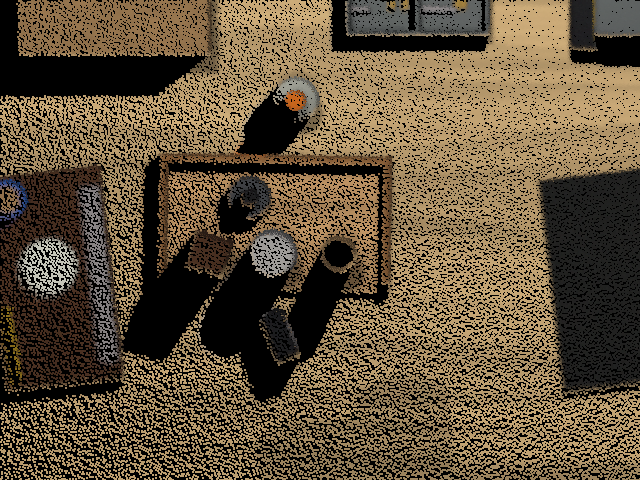

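The top-down map shows the row at rows 254 and columns 210, 272 and 339 (post, can, tube), weight at (248,195), patch at (48,266) and tape at (280,335). I'll fit the exact values next.

Run:
```python
from workcell import r
from h import *
for n in ("scene","side"):
    d=np.load(f"pics/{n}0.npy"); c=r.get_calibration(n); P=cloud(d,c); im=cv2.imread(f"pics/{n}0.png").astype(int)
    x,y,z=P[...,0],P[...,1],P[...,2]; b,g,rd=im[...,0],im[...,1],im[...,2]
    def box(a,x0,x1,y0,y1,z0,z1): return P[a&(x>x0)&(x<x1)&(y>y0)&(y<y1)&(z>z0)&(z<z1)]
    T=np.ones_like(x,bool)
    for nm,q in dict(tube=box(T,.49,.58,-.06,.015,.146,.17),can=box(T,.49,.58,.02,.1,.133,.15),post=box(T,.49,.58,.1,.18,.138,.155),
        knob=box(T,.57,.64,.06,.12,.067,.08),patch=box((b>130)&(g>130),.46,.58,.29,.39,.012,.035),
        mat=box((rd<60)&(abs(rd-b)<25),.3,.7,-.5,-.25,-.005,.02),board=box(rd-b<55,.3,.75,.2,.5,.01,.025),tape=box(T,.38,.48,0,.11,.05,.07)).items():
        if len(q)<10: print(n,nm,len(q)); continue
        rc=cv2.minAreaRect((q[:,:2]*1000).astype(np.float32)); ci=cv2.minEnclosingCircle((q[:,:2]*1000).astype(np.float32))
        print(n,nm,len(q),"rect",np.round(rc[0],1),np.round(rc[1],1),round(rc[2],1),"circ",np.round(ci[0],1),round(ci[1],1),"mean",np.round(q.mean(0)*1000,1))
```

```text
scene tube 132 rect [533.2 -22.3] [41.  42.4] 61.6 circ [532.5 -22.4] 22.8 mean [533.7 -23.  150.7]
scene can 386 rect [532.5  59.3] [54.  53.5] 11.1 circ [532.4  60.5] 28.0 mean [533.   59.6 137.1]
scene post 358 rect [532.6 140.2] [48.4 51.5] 72.8 circ [533.1 140.2] 33.0 mean [533.6 139.3 142. ]
scene knob 72 rect [602.6  88.6] [21.4 22.6] 80.6 circ [601.6  88.8] 12.4 mean [603.4  88.7  71. ]
scene patch 424 rect [533.7 336.2] [ 69.  102.6] 74.9 circ [533.3 327.8] 55.7 mean [518.4 339.2  21.3]
scene mat 6211 rect [ 501.9 -357. ] [265.9 133.7] 6.7 circ [ 501.6 -357.1] 146.9 mean [ 509.8 -357.3    6.2]
scene board 4197 rect [507.8 298.5] [276.4 226.6] 5.9 circ [511.9 297. ] 174.3 mean [510.1 325.   18.7]
scene tape 317 rect [430.2  52. ] [67.1 35.6] 21.3 circ [430.   53.2] 35.1 mean [431.5  50.3  58.7]
side tube 128 rect [532.3 -20.9] [42.  45.7] 1.1 circ [532.3 -20. ] 24.1 mean [532.2 -19.5 150.1]
side can 325 rect [531.8  62.1] [53.5 54.5] 17.5 circ [533.3  61.3] 28.6 mean [532.7  63.6 137.3]
side post 389 rect [531.4 142.1] [51.1 47.3] 70.7 circ [531.4 142.3] 34.2 mean [533.3 145.3 142. ]
side knob 78 rect [602.3  91.5] [22.6 22.9] 70.1 circ [602.  91.] 13.0 mean [603.   93.   71.1]
side patch 1034 rect [523.5 322.9] [ 72.7 107.3] 27.0 circ [532.8 325. ] 57.6 mean [517.6 339.9  21.2]
side mat 1799 rect [ 499.7 -351.5] [259.2 134.2] 7.7 circ [ 498.8 -351.2] 140.4 mean [ 503.8 -348.8    6.6]
side board 3554 rect [506.7 308.2] [267.  212.4] 6.7 circ [502.1 341.1] 150.5 mean [524.  329.4  19.2]
side tape 339 rect [429.1  55.8] [69.7 38.2] 25.2 circ [429.2  55.5] 36.3 mean [430.8  60.5  58.3]
```

```bash
for i in 1; do python3 -m creep '25 -24 0 0 85;25 -24 0 0 85;25 -24 0 0 85;25 -24 0 0 85;25 -24 0 0 85' 60; done; python3 -m creep '25 -24 0 0 85;25 -24 0 0 85;25 -24 0 0 85;25 -24 0 0 85;25 -24 0 0 85' >/dev/null; python3 -m creep '25 -24 0 0 85;25 -24 0 0 85;25 -24 0 0 85;25 -24 0 0 85;25 -24 0 0 85' >/dev/null;  python3 -m creep '25 -24 0 0 85;25 -24 0 0 85;25 -24 0 0 85;25 -24 0 0 85;25 -24 0 0 85'; python3 -m creep '0 0 0 -6 85;0 0 0 -7 85;0 0 0 -7 85;0 0 0 -7 85;0 0 0 -7 85'; python3 -m creep '0 0 0 -7 85;0 0 0 -7 85;0 0 0 -7 85;0 0 0 -7 85;0 0 0 -7 85';python3 -m creep '0 0 0 -5 85;0 0 0 0 85;0 0 0 0 85'
cat > look.py <<'E'
import sys
from workcell import r
from h import *
n=sys.argv[1]; o=r.observe(); c=r.get_calibration("wrist"); im,d=r.get_image("wrist")
cv2.imwrite(f"pics/{n}.png",im[:,:,::-1]); np.save(f"pics/{n}.npy",d); import pickle; pickle.dump(c,open(f"pics/{n}.pkl","wb"))
print(o["time"],o["eef_pos"],np.round(rot(o["ee_rot"]),4),c)
E
python3 look.py w1
```

```text
time: 0.52
eef_pos: [0.266, -0.4737, 0.2557]
ee_rot: [-0.001, 0.99, 0.138, -0.0]
ft_force: [0.9, -0.4, -0.2]
opening: 0.993
grip_force: 0.0
time: 1.77
eef_pos: [0.5278, -0.0246, 0.2559]
ee_rot: [-0.0, 0.99, 0.139, -0.0]
ft_force: [-0.4, -0.5, -0.1]
opening: 0.994
grip_force: 0.0
time: 2.18
eef_pos: [0.5272, -0.0261, 0.2557]
ee_rot: [-0.0, 0.905, 0.425, -0.0]
ft_force: [-0.1, -0.6, -0.7]
opening: 0.997
grip_force: 0.0
time: 2.6
eef_pos: [0.5271, -0.0263, 0.2558]
ee_rot: [-0.0, 0.736, 0.677, -0.0]
ft_force: [0.5, 0.4, -1.1]
opening: 0.993
grip_force: 0.0
time: 2.85
eef_pos: [0.5272, -0.0263, 0.2559]
ee_rot: [-0.0, 0.708, 0.706, -0.0]
ft_force: [0.2, -0.1, 0.7]
opening: 0.998
grip_force: 0.0
2.85 [ 0.52722761 -0.02631539  0.25592391] [[ 3.8e-03  1.0e+00 -7.0e-04]
 [ 1.0e+00 -3.8e-03  2.0e-04]
 [ 2.0e-04 -7.0e-04 -1.0e+00]] {'mtx': array([[399.95469653,   0.        , 324.85759782],
       [  0.        , 399.95469653, 248.70551244],
       [  0.        ,   0.        ,   1.        ]]), 'origin': array([0.52642333, 0.05141356, 0.37327959]), 'attitude': array([ 1.54867422e-01,  9.87933177e-01, -1.85891385e-03, -8.14807151e-04])}
```

View pics/w1.png

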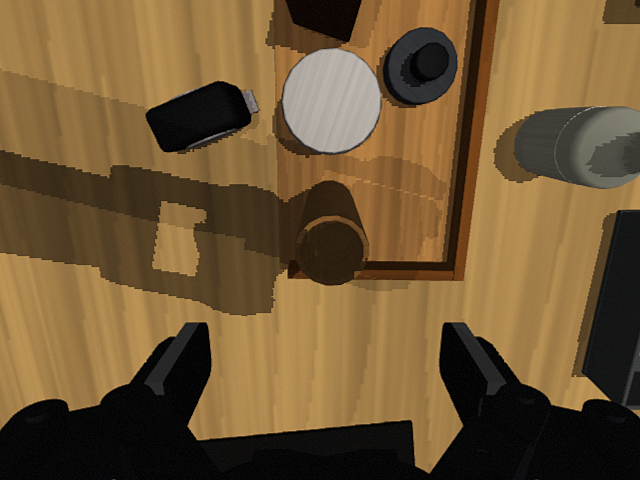

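The wrist picture shows the tube rim at (332,250), can top at (332,101), knob at (430,62) and the post's edge at the top. I'll refine the centres from this depth image.

Run:
```python
from h import *; import pickle
c=pickle.load(open("pics/w1.pkl","rb")); P=cloud(np.load("pics/w1.npy"),c); x,y,z=np.moveaxis(P,-1,0)
for nm,(x0,x1,y0,y1,z0,z1) in dict(tube=(.49,.58,-.06,.015,.147,.17),can=(.49,.58,.02,.1,.133,.15),knob=(.57,.64,.06,.12,.066,.08),disc=(.55,.65,.05,.13,.036,.05)).items():
    q=P[(x>x0)&(x<x1)&(y>y0)&(y<y1)&(z>z0)&(z<z1)]; ci=cv2.minEnclosingCircle((q[:,:2]*1000).astype(np.float32))
    print(nm,len(q),np.round(ci[0],1),round(ci[1],1),np.round((q.min(0)+q.max(0))*500,1),np.round(q.mean(0)*1000,1))
for u,v,zz in ((332,250,.152),(332,101,.137),(430,62,.071)): print(ray(c,u,v,zz))
```

```text
tube 1425 [529.6 -21.2] 22.0 [529.3 -21.2 150.2] [529.5 -20.8 151. ]
can 8101 [529.6  61.1] 27.8 [529.6  61.2 136.7] [529.6  61.8 136.7]
knob 1012 [600.   90.5] 12.0 [599.9  90.5  69.4] [599.5  90.3  70.4]
disc 3807 [621.7  90. ] 48.5 [611.6  90.1  40.1] [606.8  89.8  40.7]
[ 0.53006714 -0.02051431  0.152     ]
[0.53018039 0.06151289 0.137     ]
[0.5988211  0.08933691 0.071     ]
```

```bash
python3 -m creep '5 4 28 0 85;0 0 28 0 85;0 0 28 0 85;0 0 28 0 85;0 0 26 0 85' 30 >/dev/null; python3 -m creep '0 0 0 0 85;0 0 0 0 54;0 0 0 0 54;0 0 0 0 54;0 0 0 0 54'; python3 -m creep '0 0 0 0 48;0 0 0 0 46;0 0 0 0 42;0 0 0 0 38;0 0 0 0 38' 30;python3 -m creep '0 0 0 0 38;0 0 0 0 38;0 0 0 0 38;0 0 0 0 38'
```

```text
time: 3.73
eef_pos: [0.5328, -0.0217, 0.1204]
ee_rot: [0.002, 0.708, 0.707, 0.001]
ft_force: [0.5, -0.0, -0.4]
opening: 0.631
grip_force: 0.0
time: 4.15
eef_pos: [0.5319, -0.0215, 0.1194]
ee_rot: [0.0, 0.708, 0.707, 0.0]
ft_force: [-1.8, 0.5, 6.0]
opening: 0.513
grip_force: 30.1
time: 4.48
eef_pos: [0.5319, -0.0215, 0.1194]
ee_rot: [0.0, 0.708, 0.707, 0.0]
ft_force: [-2.0, -0.5, 5.9]
opening: 0.517
grip_force: 30.1
```

```bash
python3 -m creep '0 0 -6 0 38;0 0 -12 0 38;0 0 -16 0 38;0 0 -16 0 38;0 0 -10 0 38'; python3 -m creep '-10 2 0 0 38;-20 4 0 0 38;-25 4 0 0 38;-25 4 0 0 38;-25 4 0 0 38' >/dev/null;python3 -m creep '-25 4 0 0 38;-25 4 0 0 38;-25 4 0 0 38;-25 4 0 0 38;-25 4 0 0 38' >/dev/null;python3 -m creep '-25 5 0 0 38;-25 4 0 0 38;-22 4 0 0 38;-15 3 0 0 38;-5 2 0 0 38';python3 -m creep '0 0 10 0 38;0 0 18 0 38;0 0 18 0 38;0 0 10 0 38;0 0 5 0 38';python3 -m creep '0 0 2 0 38;0 0 1 0 38;0 0 0 0 38'
```

```text
time: 4.9
eef_pos: [0.5323, -0.0215, 0.1808]
ee_rot: [0.001, 0.708, 0.707, 0.001]
ft_force: [0.0, -0.2, -1.3]
opening: 0.516
grip_force: 30.5
time: 6.15
eef_pos: [0.5863, -0.3463, 0.1773]
ee_rot: [-0.0, 0.709, 0.706, -0.0]
ft_force: [0.0, -0.4, -1.0]
opening: 0.515
grip_force: 30.6
time: 6.57
eef_pos: [0.5856, -0.3415, 0.114]
ee_rot: [-0.003, 0.707, 0.707, -0.0]
ft_force: [-0.8, 0.0, -0.5]
opening: 0.517
grip_force: 30.6
time: 6.82
eef_pos: [0.5874, -0.3436, 0.1151]
ee_rot: [0.001, 0.708, 0.707, 0.0]
ft_force: [-0.1, -1.0, -0.7]
opening: 0.51
grip_force: 30.6
```

```bash
python3 -m creep '0 0 1 0 38;0 0 1 0 38;0 0 0 0 38;0 0 0 0 38'; python3 -m creep '0 0 1 0 38;0 0 0 0 38;0 0 0 0 38'
```

```text
time: 7.15
eef_pos: [0.5875, -0.3439, 0.1134]
ee_rot: [0.001, 0.708, 0.707, 0.0]
ft_force: [-0.7, -0.9, 2.4]
opening: 0.516
grip_force: 30.7
time: 7.4
eef_pos: [0.5876, -0.3441, 0.1134]
ee_rot: [0.001, 0.708, 0.707, -0.0]
ft_force: [-2.3, 1.2, 7.0]
opening: 0.508
grip_force: 31.2
```

```bash
python3 -m creep '0 0 -1 0 50;0 0 0 0 56;0 0 0 0 62;0 0 0 0 66;0 0 0 0 66'; python3 -m creep '0 0 -5 0 66;0 0 -20 0 66;0 0 -30 0 66;0 0 -35 0 66;0 0 -20 0 66' >/dev/null; python3 -m creep '30 -4 0 0 85;35 -5 0 0 85;35 -5 0 0 85;35 -5 0 0 85;35 -5 0 0 85' >/dev/null;  python3 -m creep '35 -5 0 0 85;35 -5 0 0 85;35 -5 0 0 85;35 -5 0 0 85;35 -5 0 0 85' >/dev/null; python3 -m creep '35 -5 0 0 85;25 -2 0 0 85;0 0 0 0 85;0 0 0 0 85'; python3 look.py w2
```

```text
time: 7.82
eef_pos: [0.5868, -0.3433, 0.1118]
ee_rot: [-0.0, 0.708, 0.707, -0.0]
ft_force: [-0.1, 0.3, 0.5]
opening: 0.773
grip_force: 0.0
time: 9.4
eef_pos: [0.5314, 0.0626, 0.2227]
ee_rot: [0.0, 0.707, 0.708, 0.0]
ft_force: [0.6, 0.1, 0.5]
opening: 0.993
grip_force: 0.0
9.4 [0.53143371 0.0626187  0.22266261] [[-1.2e-03  1.0e+00  5.0e-04]
 [ 1.0e+00  1.2e-03 -4.0e-04]
 [-4.0e-04  5.0e-04 -1.0e+00]] {'mtx': array([[399.95469653,   0.        , 324.85759782],
       [  0.        , 399.95469653, 248.70551244],
       [  0.        ,   0.        ,   1.        ]]), 'origin': array([0.5301044 , 0.14040577, 0.33997292]), 'attitude': array([1.55128188e-01, 9.87894221e-01, 4.75714968e-04, 1.64524786e-04])}
```

View pics/w2.png

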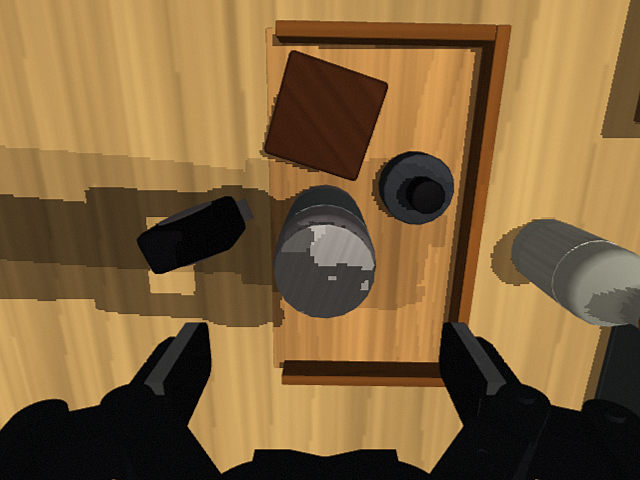

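Post corners are at (295,51), (387,84), (357,180) and (263,150), so its yaw is about -18.5°. The can top is at (325,270) and the tray is clear.

Run:
```python
from h import *; import pickle
c=pickle.load(open("pics/w2.pkl","rb")); P=cloud(np.load("pics/w2.npy"),c); x,y,z=np.moveaxis(P,-1,0)
for nm,(x0,x1,y0,y1,z0,z1) in dict(post=(.49,.58,.1,.18,.138,.155),can=(.49,.58,.02,.1,.133,.15),knob=(.57,.64,.06,.12,.066,.08)).items():
    q=P[(x>x0)&(x<x1)&(y>y0)&(y<y1)&(z>z0)&(z<z1)]; f=(q[:,:2]*1000).astype(np.float32);ci=cv2.minEnclosingCircle(f)
    print(nm,len(q),np.round(ci[0],1),round(ci[1],1),cv2.minAreaRect(f),np.round(q.mean(0)*1000,1))
```

```text
post 10678 [529.8 141.2] 32.8 ((529.7415161132812, 141.27825927734375), (48.20966339111328, 48.15671157836914), 72.38158416748047) [529.7 142.2 141.6]
can 7425 [529.5  61. ] 28.0 ((529.6446533203125, 61.32465362548828), (54.43549728393555, 54.770267486572266), 87.08438110351562) [529.6  62.3 136.6]
knob 949 [600.1  90.7] 12.0 ((599.8578491210938, 90.79418182373047), (23.1761531829834, 22.87005615234375), 37.703041076660156) [599.5  91.1  70.4]
```

```bash
python3 -m creep '-1 -1 28 0 85;0 0 28 0 85;0 0 28 0 85;0 0 20 0 85;0 0 5 0 85' 50 >/dev/null; python3 -m creep '0 0 0 0 85;0 0 0 0 72;0 0 0 0 68;0 0 0 0 66;0 0 0 0 64' 50; python3 -m creep '0 0 0 0 60;0 0 0 0 58;0 0 0 0 54;0 0 0 0 54;0 0 0 0 54' ;python3 -m creep '0 0 0 0 54;0 0 0 0 54'
```

```text
time: 10.28
eef_pos: [0.5315, 0.0605, 0.1148]
ee_rot: [0.001, 0.708, 0.707, 0.001]
ft_force: [-0.3, -0.4, -0.9]
opening: 0.748
grip_force: 0.0
time: 10.7
eef_pos: [0.5312, 0.0606, 0.1148]
ee_rot: [0.001, 0.708, 0.707, 0.0]
ft_force: [-3.4, -0.3, 6.0]
opening: 0.69
grip_force: 52.0
time: 10.87
eef_pos: [0.5312, 0.0606, 0.1148]
ee_rot: [0.001, 0.708, 0.707, 0.0]
ft_force: [-1.6, -0.3, 6.8]
opening: 0.689
grip_force: 52.0
```

```bash
python3 -m creep '0 0 -6 0 54;0 0 -12 0 54;0 0 -16 0 54;0 0 -16 0 54;0 0 -10 0 54'; python3 -m creep '-10 -1 0 0 54;-20 -1 0 0 54;-28 -2 0 0 54;-28 -2 0 0 54;-28 -2 0 0 54' >/dev/null;python3 -m creep '-28 -2 0 0 54;-28 -2 0 0 54;-28 -2 0 0 54;-28 -2 0 0 54;-28 -2 0 0 54' >/dev/null;python3 -m creep '-28 -2 0 0 54;-28 -2 0 0 54;-28 -2 0 0 54;-25 -2 0 0 54;-25 -2 0 0 54' >/dev/null;python3 -m creep '-18 -2 0 0 54;-10 -1 0 0 54;-3 0 0 0 54;0 0 0 0 54';python3 -m creep '0 0 10 0 54;0 0 18 0 54;0 0 18 0 54;0 0 10 0 54;0 0 5 0 54' >/dev/null;python3 -m creep '0 0 2 0 54;0 0 1 0 54;0 0 0 0 54;0 0 0 0 54'; python3 -m creep '0 0 1 0 54;0 0 1 0 54;0 0 0 0 54;0 0 0 0 54'
```

```text
time: 11.28
eef_pos: [0.5312, 0.0607, 0.1755]
ee_rot: [0.001, 0.708, 0.707, 0.001]
ft_force: [0.1, -0.2, -2.8]
opening: 0.685
grip_force: 54.4
time: 12.87
eef_pos: [0.4987, -0.3584, 0.1728]
ee_rot: [-0.001, 0.708, 0.706, 0.0]
ft_force: [0.2, 0.6, -2.7]
opening: 0.686
grip_force: 54.4
time: 13.62
eef_pos: [0.4995, -0.3587, 0.1103]
ee_rot: [0.001, 0.708, 0.707, 0.0]
ft_force: [0.8, 0.6, -2.8]
opening: 0.69
grip_force: 54.5
time: 13.95
eef_pos: [0.4995, -0.359, 0.1089]
ee_rot: [0.001, 0.708, 0.707, -0.0]
ft_force: [-2.3, 0.4, 5.5]
opening: 0.685
grip_force: 55.1
```

```bash
python3 -m creep '0 0 -1 0 64;0 0 0 0 68;0 0 0 0 72;0 0 0 0 74;0 0 0 0 74'; python3 -m creep '0 0 -5 0 74;0 0 -20 0 74;0 0 -30 0 74;0 0 -35 0 74;0 0 -20 0 74' >/dev/null; python3 -m creep '30 2 0 0 85;35 2 0 0 85;35 2 0 0 85;35 2 0 0 85;35 2 0 0 85' >/dev/null;  python3 -m creep '35 2 0 0 85;35 2 0 0 85;35 2 0 0 85;35 2 0 0 85;35 2 0 0 85' >/dev/null; python3 -m creep '35 2 0 0 85;35 2 0 0 85;35 2 0 0 85;30 2 0 0 85;15 2 0 0 85' >/dev/null; python3 -m creep '0 0 0 6 85;0 0 0 6 85;0 0 0 5.6 85;0 0 0 0 85;0 0 0 0 85'; python3 -c "
from workcell import r;from h import *
print(np.round(rot(r.observe()['ee_rot']),4))"
```

```text
time: 14.37
eef_pos: [0.4989, -0.3583, 0.1081]
ee_rot: [-0.0, 0.708, 0.707, 0.0]
ft_force: [0.4, -0.2, 0.2]
opening: 0.869
grip_force: 0.0
time: 16.45
eef_pos: [0.5297, 0.1367, 0.2185]
ee_rot: [0.0, 0.807, 0.591, 0.0]
ft_force: [0.4, 0.4, -0.8]
opening: 0.992
grip_force: 0.0
[[ 3.014e-01  9.535e-01  3.000e-04]
 [ 9.535e-01 -3.014e-01  0.000e+00]
 [ 1.000e-04  2.000e-04 -1.000e+00]]
```

```bash
python3 -m creep '4.5 -0.5 28 0 85;0 0 28 0 85;0 0 25 0 85;0 0 18 0 85;0 0 5 0 85' 50 >/dev/null; python3 -m creep '0 0 0 0 85;0 0 0 0 72;0 0 0 0 64;0 0 0 0 58;0 0 0 0 54' 50; python3 -m creep '0 0 0 0 52;0 0 0 0 48;0 0 0 0 44;0 0 0 0 42;0 0 0 0 42' ;python3 -m creep '0 0 0 0 42;0 0 0 0 42'
```

```text
time: 17.28
eef_pos: [0.5314, 0.1411, 0.1157]
ee_rot: [0.001, 0.807, 0.59, 0.001]
ft_force: [-0.5, 0.1, -0.4]
opening: 0.636
grip_force: 0.0
time: 17.7
eef_pos: [0.531, 0.1411, 0.115]
ee_rot: [0.0, 0.807, 0.59, 0.0]
ft_force: [-1.8, -0.1, 4.9]
opening: 0.554
grip_force: 49.0
time: 17.87
eef_pos: [0.531, 0.1411, 0.115]
ee_rot: [0.0, 0.807, 0.59, 0.0]
ft_force: [-1.1, 0.4, 5.5]
opening: 0.556
grip_force: 49.0
```

```bash
python3 -m creep '0 0 -8 0 42;0 0 -18 0 42;0 0 -24 0 42;0 0 -24 0 42;0 0 -16 0 42'; python3 -m creep '-10 1 0 0 42;-20 2 0 0 42;-28 2 0 0 42;-28 2 0 0 42;-28 2 0 0 42' >/dev/null;python3 -m creep '-30 2 0 0 42;-30 2 0 0 42;-30 2 0 0 42;-30 2 0 0 42;-30 2 0 0 42' >/dev/null;python3 -m creep '-30 2 0 0 42;-30 2 0 0 42;-30 2 0 0 42;-30 2 0 0 42;-30 2 0 0 42' >/dev/null;python3 -m creep '-30 2 0 0 42;-30 3 0 0 42;-24 2 0 0 42;-15 1.5 0 0 42;-5 1 0 0 42' >/dev/null;python3 -m creep '0 0 0 0 42;0 0 0 0 42'
```

```text
time: 18.28
eef_pos: [0.5308, 0.1411, 0.2061]
ee_rot: [0.0, 0.807, 0.59, 0.001]
ft_force: [-0.2, -0.7, -1.9]
opening: 0.556
grip_force: 48.5
time: 20.12
eef_pos: [0.4098, -0.3631, 0.2035]
ee_rot: [-0.001, 0.807, 0.59, 0.0]
ft_force: [0.4, 0.3, -3.0]
opening: 0.555
grip_force: 48.6
```

```bash
python3 -m creep '0 0 12 0 42;0 0 24 0 42;0 0 24 0 42;0 0 20 0 42;0 0 10 0 42' >/dev/null;python3 -m creep '0 0 2 0 42;0 0 1 0 42;0 0 0 0 42;0 0 0 0 42'; python3 -m creep '0 0 1 0 42;0 0 1 0 42;0 0 0 0 42;0 0 0 0 42'
```

```text
time: 20.87
eef_pos: [0.4106, -0.3647, 0.1126]
ee_rot: [0.001, 0.807, 0.59, 0.0]
ft_force: [0.2, 0.4, -3.1]
opening: 0.558
grip_force: 48.5
time: 21.2
eef_pos: [0.4099, -0.3642, 0.1095]
ee_rot: [0.0, 0.807, 0.59, 0.0]
ft_force: [0.5, 0.6, -3.4]
opening: 0.56
grip_force: 48.6
```

```bash
python3 -m creep '0 0 1 0 42;0 0 0.5 0 42;0 0 0 0 42;0 0 0 0 42'
```

```text
time: 21.53
eef_pos: [0.4101, -0.3644, 0.109]
ee_rot: [-0.0, 0.807, 0.59, -0.0]
ft_force: [-2.1, 2.8, 6.4]
opening: 0.555
grip_force: 49.8
```

```bash
python3 -m creep '0 0 -1 0 50;0 0 0 0 54;0 0 0 0 58;0 0 0 0 60;0 0 0 0 60'; python3 -m creep '0 0 -5 0 60;0 0 -25 0 60;0 0 -38 0 60;0 0 -40 0 60;0 0 -30 0 60' >/dev/null; python3 -m creep '0 0 0 -6 60;0 0 0 -6 60;0 0 0 -5.6 60;0 0 0 0 60;0 0 0 0 60' >/dev/null;python3 -m creep '25 10.5 0 0 60;33 13.9 0 0 60;33 13.9 0 0 60;33 13.9 0 0 60;33 13.9 0 0 60' >/dev/null;python3 -m creep '33 13.9 0 0 60;33 13.9 0 0 60;33 13.9 0 0 60;33 13.9 0 0 60;33 13.9 0 0 60' >/dev/null;python3 -m creep '33 13.9 0 0 60;33 13.9 0 0 60;33 13.9 0 0 60;32 13.5 0 0 60;0 0 0 0 60' >/dev/null;python3 -m creep '0 0 0 0 60;0 0 0 0 60'; python3 look.py w3
python3 - <<'E'
from workcell import r; import cv2
im,_=r.get_image("scene"); cv2.imwrite("pics/scene1.png",im[:,:,::-1])
E
```

```text
time: 21.95
eef_pos: [0.4099, -0.3642, 0.1088]
ee_rot: [0.0, 0.807, 0.59, 0.0]
ft_force: [0.4, -0.1, 0.7]
opening: 0.704
grip_force: 0.0
time: 24.2
eef_pos: [0.6011, 0.0883, 0.2464]
ee_rot: [-0.0, 0.708, 0.706, -0.0]
ft_force: [-0.6, -0.3, -0.9]
opening: 0.702
grip_force: 0.0
24.2 [0.60112036 0.08834962 0.2464375 ] [[ 2.5e-03  1.0e+00 -8.0e-04]
 [ 1.0e+00 -2.5e-03 -3.0e-04]
 [-3.0e-04 -8.0e-04 -1.0e+00]] {'mtx': array([[399.95469653,   0.        , 324.85759782],
       [  0.        , 399.95469653, 248.70551244],
       [  0.        ,   0.        ,   1.        ]]), 'origin': array([0.60023771, 0.166145  , 0.36376435]), 'attitude': array([ 1.55124773e-01,  9.87893857e-01, -1.19462257e-03, -7.77924214e-04])}
```

View pics/w3.png

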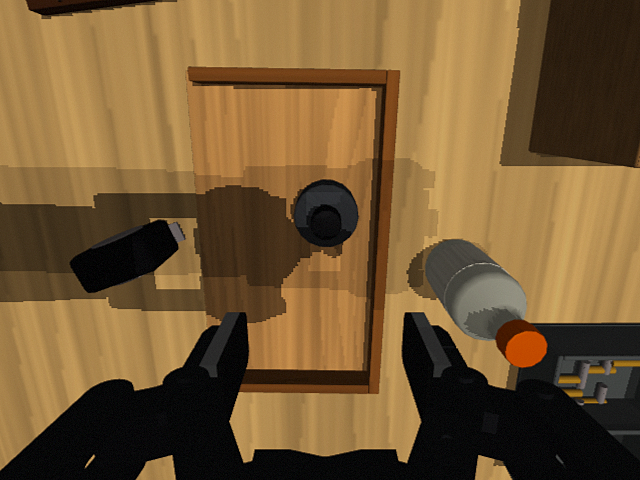

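View pics/scene1.png

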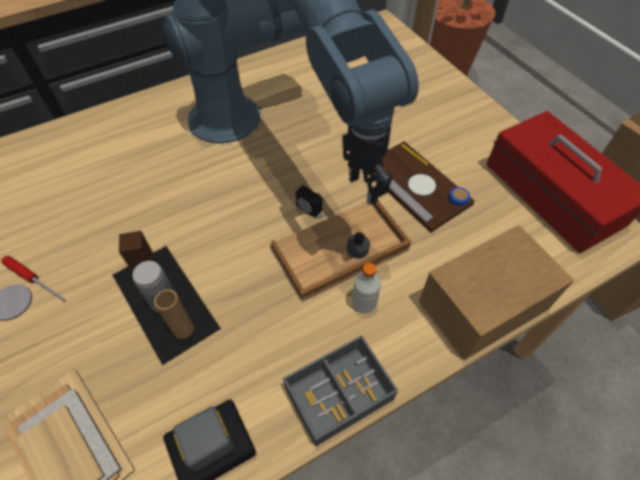

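The three tall items stand on the mat: post (135,250), can (150,280), tube (178,315). The weight is untouched, with its knob at (327,220). I'll descend on the knob now.

```bash
python3 -m creep '2.2 -0.5 28 0 60;0 0 38 0 60;0 0 38 0 60;0 0 35 0 60;0 0 20 0 60' 80; python3 -m creep '0 0 10 0 50;0 0 4 0 50;0 0 0 0 46;0 0 0 0 40;0 0 0 0 36'; python3 -m creep '0 0 0 0 30;0 0 0 0 27;0 0 0 0 24;0 0 0 0 20;0 0 0 0 18'; python3 -m creep '0 0 0 0 18;0 0 0 0 18;0 0 0 0 18'
```

```text
time: 24.72
eef_pos: [0.5981, 0.0894, 0.0835]
ee_rot: [-0.002, 0.709, 0.706, -0.002]
ft_force: [0.1, -0.4, -0.6]
opening: 0.703
grip_force: 0.0
time: 25.13
eef_pos: [0.6024, 0.0905, 0.0761]
ee_rot: [0.001, 0.708, 0.706, 0.001]
ft_force: [1.1, -0.7, -0.3]
opening: 0.421
grip_force: 0.0
time: 25.55
eef_pos: [0.6017, 0.0908, 0.0752]
ee_rot: [0.001, 0.708, 0.707, 0.001]
ft_force: [-0.6, 0.0, 6.4]
opening: 0.25
grip_force: 78.0
time: 25.8
eef_pos: [0.6017, 0.0908, 0.0752]
ee_rot: [0.001, 0.708, 0.707, 0.001]
ft_force: [-1.7, -0.6, 5.4]
opening: 0.249
grip_force: 78.0
```

```bash
python3 -m creep '0 0 -6 0 18;0 0 -12 0 18;0 0 -22 0 18;0 0 -24 0 18;0 0 -16 0 18'; python3 -m creep '10 -3 0 0 18;20 -8 0 0 18;28 -12 0 0 18;28 -12 0 0 18;28 -12 0 0 18';python3 -m creep '20 -8 0 0 18;10 -3 0 0 18;0 0 0 0 18;0 0 0 0 18'; python3 look.py w4
```

```text
time: 26.22
eef_pos: [0.6007, 0.0909, 0.1554]
ee_rot: [0.0, 0.708, 0.707, 0.0]
ft_force: [0.5, -0.3, -5.3]
opening: 0.249
grip_force: 78.9
time: 26.63
eef_pos: [0.5517, 0.2062, 0.1518]
ee_rot: [-0.001, 0.708, 0.706, -0.001]
ft_force: [0.5, 1.2, -5.9]
opening: 0.245
grip_force: 79.1
time: 26.97
eef_pos: [0.5421, 0.2351, 0.1526]
ee_rot: [-0.0, 0.707, 0.707, -0.001]
ft_force: [-0.1, -0.2, -4.7]
opening: 0.248
grip_force: 78.9
26.9667 [0.54213631 0.23510211 0.15263087] [[ 1.0e-04  1.0e+00 -1.8e-03]
 [ 1.0e+00 -1.0e-04 -9.0e-04]
 [-9.0e-04 -1.8e-03 -1.0e+00]] {'mtx': array([[399.95469653,   0.        , 324.85759782],
       [  0.        , 399.95469653, 248.70551244],
       [  0.        ,   0.        ,   1.        ]]), 'origin': array([0.54117145, 0.31296265, 0.2698928 ]), 'attitude': array([ 1.55416391e-01,  9.87848421e-01,  4.08929571e-05, -1.11410740e-03])}
```

View pics/w4.png

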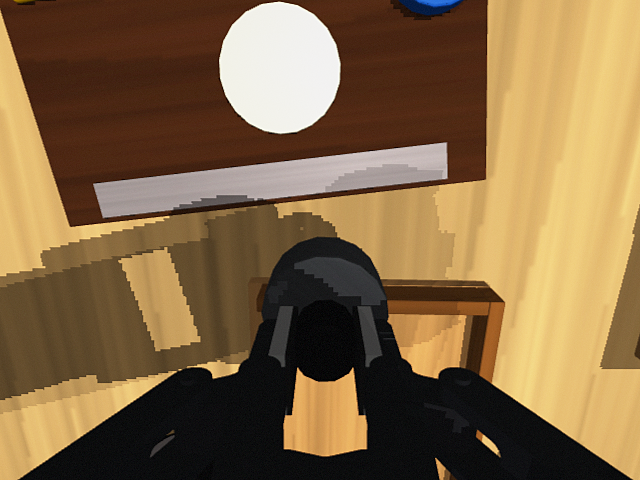

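The patch fills u 219–341, v 2–133, and the weight is held with its disc top near (327,290).

Run:
```python
from h import *; import pickle
from workcell import r
def fit(f,c,win):
    im=cv2.imread(f"pics/{f}.png"); m=np.zeros((480,640),np.uint8); y0,y1,x0,x1=win
    m[y0:y1,x0:x1]=(im.min(2)[y0:y1,x0:x1]>(200 if f=="w4" else 140))
    C=max(cv2.findContours(m,0,1)[0],key=cv2.contourArea)[:,0]
    W=np.array([ray(c,u,v,.021)[:2]*1000 for u,v in C]).astype(np.float32)
    print(f,cv2.fitEllipse(W))
fit("w4",pickle.load(open("pics/w4.pkl","rb")),(0,140,200,360))
fit("scene0",r.get_calibration("scene"),(165,205,400,440)); fit("side0",r.get_calibration("side"),(325,370,385,440))
c=pickle.load(open("pics/w4.pkl","rb")); P=cloud(np.load("pics/w4.npy"),c); print(P[70,280])
# weight disc as held
print(P[265,327],P[265,300],r.observe()["eef_pos"])
```

```text
w4 ((514.602783203125, 339.8835754394531), (67.93228149414062, 68.09553527832031), 115.64055633544922)
scene0 ((517.6572875976562, 339.52618408203125), (64.9359359741211, 65.65086364746094), 124.18876647949219)
side0 ((515.9730834960938, 340.1423034667969), (68.34788513183594, 69.37815856933594), 137.61447143554688)
[0.51491393 0.34006101 0.02032063]
[0.54168218 0.25751715 0.1193161 ] [0.53087438 0.25760281 0.11956487] [0.5426924  0.23450631 0.15293994]
```

```bash
python3 -m creep '10 -3 0 0 18;20 -5 0 0 18;25 -6 0 0 18;25 -6 0 0 18;17 -4 0 0 18' >/dev/null;python3 -m creep '6 -2 0 0 18;2 0 0 0 18;0 0 0 0 18;0 0 0 0 18'; python3 -m creep '0 0 8 0 18;0 0 16 0 18;0 0 18 0 18;0 0 14 0 18;0 0 7 0 18' >/dev/null;python3 -m creep '0 0 2 0 18;0 0 0 0 18;0 0 0 0 18;0 0 0 0 18'
```

```text
time: 27.77
eef_pos: [0.5176, 0.339, 0.1536]
ee_rot: [0.0, 0.708, 0.706, -0.0]
ft_force: [0.1, -0.3, -5.5]
opening: 0.251
grip_force: 78.9
time: 28.52
eef_pos: [0.5182, 0.3403, 0.0901]
ee_rot: [0.0, 0.708, 0.707, 0.001]
ft_force: [0.4, -0.5, -5.4]
opening: 0.248
grip_force: 79.0
```

```bash
python3 -m creep '0 -2 2 0 18;0 0 1 0 18;0 0 1 0 18;0 0 0 0 18;0 0 0 0 18';python3 -m creep '0 0 1 0 18;0 0 0 0 18;0 0 0 0 18'; python3 -m creep '0 0 1 0 18;0 0 0 0 18;0 0 0 0 18'
```

```text
time: 28.93
eef_pos: [0.5152, 0.3399, 0.0848]
ee_rot: [-0.0, 0.708, 0.707, -0.0]
ft_force: [0.6, 0.3, -5.9]
opening: 0.247
grip_force: 79.0
time: 29.18
eef_pos: [0.5155, 0.34, 0.0843]
ee_rot: [0.0, 0.708, 0.707, 0.0]
ft_force: [-2.0, 0.1, -3.1]
opening: 0.247
grip_force: 79.4
time: 29.43
eef_pos: [0.5155, 0.3401, 0.0842]
ee_rot: [0.0, 0.708, 0.707, 0.0]
ft_force: [-5.1, -3.0, 5.9]
opening: 0.25
grip_force: 80.2
```

```bash
python3 -m creep '0 0 -1 0 24;0 0 0 0 28;0 0 0 0 34;0 0 0 0 44;0 0 0 0 50';python3 -m creep '0 0 0 0 50;0 0 -5 0 50;0 0 -20 0 50;0 0 -35 0 50;0 0 -35 0 50'; python3 -m creep '-15 0 -35 0 60;-30 0 -20 0 60;-35 0 0 0 60;0 0 0 0 60;0 0 0 0 60';python3 look.py w5 >/dev/null
python3 - <<'E'
from h import *; import pickle
c=pickle.load(open("pics/w5.pkl","rb")); P=cloud(np.load("pics/w5.npy"),c); x,y,z=np.moveaxis(P,-1,0)
for nm,(x0,x1,y0,y1,z0,z1) in dict(knob=(.48,.56,.30,.38,.075,.09)).items():
    q=P[(x>x0)&(x<x1)&(y>y0)&(y<y1)&(z>z0)&(z<z1)]; ci=cv2.minEnclosingCircle((q[:,:2]*1000).astype(np.float32))
    print(nm,len(q),np.round(ci[0],1),round(ci[1],1))
E
```

```text
time: 29.85
eef_pos: [0.5156, 0.34, 0.0841]
ee_rot: [0.0, 0.708, 0.707, 0.0]
ft_force: [0.4, -0.4, -0.7]
opening: 0.584
grip_force: 0.0
time: 30.27
eef_pos: [0.5143, 0.3395, 0.1788]
ee_rot: [-0.001, 0.708, 0.707, -0.001]
ft_force: [1.1, 1.0, 1.0]
opening: 0.587
grip_force: 0.0
time: 30.68
eef_pos: [0.5154, 0.2588, 0.2347]
ee_rot: [0.0, 0.708, 0.706, 0.001]
ft_force: [-0.2, 0.7, 0.6]
opening: 0.701
grip_force: 0.0
knob 1068 [514.  339.8] 11.8
```

View pics/w5.png

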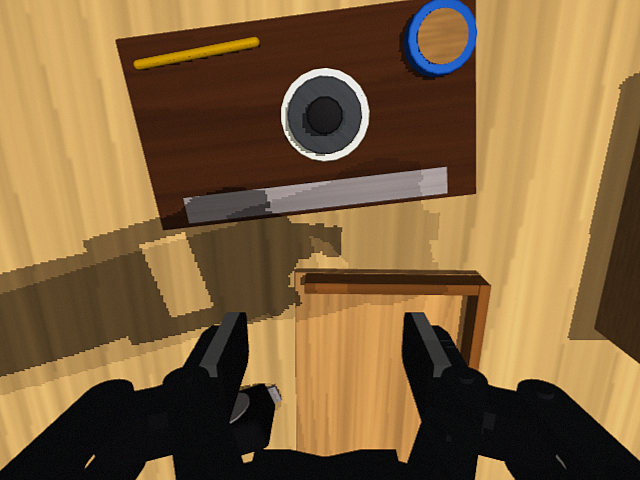

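The weight sits concentric in the patch: ring at (325,115), knob at (324,115), about 1 mm off. Next I'll fetch the post.

```bash
python3 -m creep '-25 -4 0 0 60;-35 -6 0 0 60;-35 -6 0 0 60;-35 -6 0 0 60;-35 -6 0 0 60' >/dev/null;python3 -m creep '-35 -6 0 0 60;-35 -6 0 0 60;-35 -6 0 0 60;-35 -6 0 0 60;-35 -6 0 0 60' >/dev/null;python3 -m creep '-35 -6 0 0 60;-35 -6 0 0 60;-35 -6 0 0 60;-35 -6 0 0 60;-35 -6 0 0 60' >/dev/null;python3 -m creep '-35 -6 0 0 60;-35 -6 0 0 60;-35 -6 0 0 60;-3 0 0 0 60;0 0 0 0 60' >/dev/null; python3 -m creep '0 0 0 6 64;0 0 0 6 64;0 0 0 5.6 64;0 0 0 0 64;0 0 0 0 64'; python3 -c "
from workcell import r;from h import *
o=r.observe();A=rot(o['ee_rot']);print(np.round(A,4), 1000*A.T@(np.array([.4099,-.3643,.1088])-o['eef_pos']))"
```

```text
time: 32.82
eef_pos: [0.4089, -0.3615, 0.2334]
ee_rot: [-0.0, 0.806, 0.592, 0.0]
ft_force: [0.1, -0.0, 0.1]
opening: 0.753
grip_force: 0.0
[[ 2.994e-01  9.541e-01 -3.000e-04]
 [ 9.541e-01 -2.994e-01  9.000e-04]
 [ 7.000e-04 -6.000e-04 -1.000e+00]] [ -2.45593095   1.88750339 124.62770517]
```

```bash
python3 -m creep '-2.5 1.5 28 0 64;0 0 35 0 64;0 0 30 0 64;0 0 20 0 64;0 0 10 0 64' 50 >/dev/null; python3 -m creep '0 0 1 0 60;0 0 0 0 58;0 0 0 0 54;0 0 0 0 52;0 0 0 0 50' 50; python3 -m creep '0 0 0 0 46;0 0 0 0 42;0 0 0 0 42;0 0 0 0 42;0 0 0 0 42'; python3 -m creep '0 0 -8 0 42;0 0 -18 0 42;0 0 -24 0 42;0 0 -24 0 42;0 0 -16 0 42'; python3 -m creep '10 -1 0 0 42;20 -2 0 0 42;28 -2 0 0 42;30 -2 0 0 42;30 -2 0 0 42' >/dev/null;python3 -m creep '30 -2 0 0 42;30 -2 0 0 42;30 -2 0 0 42;30 -2 0 0 42;30 -2 0 0 42' >/dev/null;python3 -m creep '30 -2 0 0 42;30 -2 0 0 42;30 -2 0 0 42;30 -2 0 0 42;30 -2 0 0 42' >/dev/null;python3 -m creep '30 -3 0 0 42;30 -3 0 0 42;20 -2 0 0 42;15 -2 0 0 42;5 -1 0 0 42' >/dev/null;python3 -m creep '0 0 0 0 42;0 0 0 0 42'; python3 -c "
from workcell import r;from h import *
o=r.observe();A=rot(o['ee_rot']);print(np.round(A,4), 1000*A.T@(np.array([.531,.1411,.115])-o['eef_pos']))"
```

```text
time: 33.65
eef_pos: [0.4096, -0.3666, 0.1114]
ee_rot: [0.001, 0.807, 0.59, 0.0]
ft_force: [0.1, 0.8, -0.8]
opening: 0.588
grip_force: 0.0
time: 34.07
eef_pos: [0.4095, -0.3667, 0.1114]
ee_rot: [0.001, 0.807, 0.59, -0.0]
ft_force: [-0.1, 0.4, 6.2]
opening: 0.554
grip_force: 52.8
time: 34.48
eef_pos: [0.4091, -0.366, 0.202]
ee_rot: [0.001, 0.807, 0.59, 0.0]
ft_force: [0.5, -1.1, -2.8]
opening: 0.558
grip_force: 52.0
time: 36.32
eef_pos: [0.5272, 0.1397, 0.1988]
ee_rot: [-0.0, 0.807, 0.59, -0.001]
ft_force: [-0.1, -0.5, -2.7]
opening: 0.557
grip_force: 52.1
[[ 3.034e-01  9.529e-01 -2.000e-03]
 [ 9.529e-01 -3.034e-01 -4.000e-04]
 [-1.000e-03 -1.800e-03 -1.000e+00]] [ 2.54241698  3.34954261 83.74739135]
```

```bash
python3 -m creep '0 3 10 0 42;0 0 20 0 42;0 0 22 0 42;0 0 16 0 42;0 0 7 0 42' >/dev/null;python3 -m creep '0 0 3 0 42;0 0 0 0 42;0 0 0 0 42;0 0 0 0 42'; python3 -c "
from workcell import r;from h import *
o=r.observe();A=rot(o['ee_rot']);print(1000*A.T@(np.array([.5305,.1411,.1174])-o['eef_pos']))"
```

```text
time: 37.07
eef_pos: [0.532, 0.1388, 0.1231]
ee_rot: [0.001, 0.807, 0.59, 0.001]
ft_force: [-0.5, 0.3, -1.9]
opening: 0.559
grip_force: 52.1
[ 1.71663737 -2.08721464  5.68754494]
```

```bash
python3 -m creep '-0.5 -1.8 3 0 42;0 0 1 0 42;0 0 0 0 42;0 0 0 0 42;0 0 0 0 42';python3 -m creep '0 0 1 0 42;0 0 0 0 42;0 0 0 0 42'; python3 -c "
from workcell import r;from h import *
o=r.observe();A=rot(o['ee_rot']);print(1000*A.T@(np.array([.5305,.1411,.1174])-o['eef_pos']))"
```

```text
time: 37.48
eef_pos: [0.5292, 0.1391, 0.1179]
ee_rot: [0.0, 0.807, 0.59, 0.0]
ft_force: [0.9, -0.4, -2.2]
opening: 0.554
grip_force: 52.1
time: 37.73
eef_pos: [0.5294, 0.1392, 0.1175]
ee_rot: [0.0, 0.807, 0.59, 0.0]
ft_force: [-1.5, -0.3, 3.4]
opening: 0.555
grip_force: 52.5
[2.16910734 0.45762297 0.08104715]
```

```bash
python3 -m creep '0 0 -1 0 50;0 0 0 0 56;0 0 0 0 60;0 0 0 0 66;0 0 0 0 66'; python3 -m creep '0 0 -5 0 66;0 0 -20 0 66;0 0 -30 0 66;0 0 -35 0 66;0 0 -20 0 66' >/dev/null; python3 -m creep '0 0 0 -6 76;0 0 0 -6 76;0 0 0 -5.6 76;0 0 0 0 76;0 0 0 0 76';  python3 -m creep '-25 -2 0 0 76;-35 -2 0 0 76;-35 -2 0 0 76;-35 -2 0 0 76;-35 -2 0 0 76' >/dev/null;python3 -m creep '-35 -2 0 0 76;-35 -2 0 0 76;-35 -2 0 0 76;-35 -2 0 0 76;-35 -2 0 0 76' >/dev/null;python3 -m creep '-35 -2 0 0 76;-35 -2 0 0 76;-35 -2 0 0 76;-20 -2 0 0 76;0 0 0 0 76' >/dev/null;python3 -m creep '0 0 0 0 76;0 0 0 0 76'; python3 -c "
from workcell import r;from h import *
o=r.observe();A=rot(o['ee_rot']);print(A.round(4),1000*A.T@(np.array([.499,-.3587,.1088])-o['eef_pos']))"
```

```text
time: 38.15
eef_pos: [0.5291, 0.139, 0.1177]
ee_rot: [0.0, 0.807, 0.59, 0.0]
ft_force: [0.2, -0.6, -0.1]
opening: 0.772
grip_force: 0.0
time: 38.98
eef_pos: [0.5291, 0.1391, 0.228]
ee_rot: [0.0, 0.708, 0.706, 0.0]
ft_force: [-0.1, 0.2, -0.0]
opening: 0.892
grip_force: 0.0
time: 40.4
eef_pos: [0.5004, -0.3252, 0.2275]
ee_rot: [-0.0, 0.708, 0.706, 0.0]
ft_force: [0.1, -0.1, -0.3]
opening: 0.886
grip_force: 0.0
[[ 2.3e-03  1.0e+00 -4.0e-04]
 [ 1.0e+00 -2.3e-03  8.0e-04]
 [ 8.0e-04 -4.0e-04 -1.0e+00]] [-33.60032971  -1.29083467 118.6873732 ]
```

```bash
python3 -m creep '-20 -1 0 0 76;-14 -0.5 5 0 76;0 0 25 0 76;0 0 35 0 76;0 0 30 0 76' 50 >/dev/null; python3 -m creep '0 0 18 0 76;0 0 5 0 76;0 0 0 0 72;0 0 0 0 68;0 0 0 0 66' 50; python3 -m creep '0 0 0 0 62;0 0 0 0 58;0 0 0 0 54;0 0 0 0 54;0 0 0 0 54';python3 -m creep '0 0 0 0 54;0 0 0 0 54'
```

```text
time: 41.23
eef_pos: [0.4999, -0.3606, 0.1118]
ee_rot: [0.002, 0.708, 0.707, -0.0]
ft_force: [0.4, 0.3, 0.2]
opening: 0.777
grip_force: 0.0
time: 41.65
eef_pos: [0.4998, -0.3608, 0.1122]
ee_rot: [0.002, 0.708, 0.707, -0.0]
ft_force: [-1.7, 0.1, 5.4]
opening: 0.688
grip_force: 52.2
time: 41.82
eef_pos: [0.4997, -0.3608, 0.1122]
ee_rot: [0.002, 0.708, 0.707, -0.0]
ft_force: [-1.4, 1.1, 5.3]
opening: 0.688
grip_force: 52.2
```

```bash
python3 -m creep '0 0 -8 0 54;0 0 -14 0 54;0 0 -20 0 54;0 0 -20 0 54;0 0 -12 0 54'; python3 -m creep '10 1 0 0 54;20 1 0 0 54;28 2 0 0 54;28 2 0 0 54;28 2 0 0 54' >/dev/null;python3 -m creep '28 2 0 0 54;28 2 0 0 54;28 2 0 0 54;28 2 0 0 54;28 2 0 0 54' >/dev/null;python3 -m creep '28 2 0 0 54;28 2 0 0 54;28 2 0 0 54;25 2 0 0 54;25 2 0 0 54' >/dev/null;python3 -m creep '18 2 0 0 54;10 1 0 0 54;3 0 0 0 54;0 0 0 0 54;0 0 0 0 54'; python3 -c "
from workcell import r;from h import *
o=r.observe();A=rot(o['ee_rot']);print(A.round(4),1000*A.T@(np.array([.5305,.0586,.1181])-o['eef_pos']))"
```

```text
time: 42.23
eef_pos: [0.4996, -0.3606, 0.1872]
ee_rot: [0.002, 0.708, 0.707, -0.0]
ft_force: [0.4, -0.6, -1.0]
opening: 0.687
grip_force: 54.4
time: 43.9
eef_pos: [0.5302, 0.0585, 0.1835]
ee_rot: [-0.0, 0.708, 0.706, -0.0]
ft_force: [0.1, -0.3, -2.8]
opening: 0.687
grip_force: 54.4
[[ 1.8e-03  1.0e+00 -6.0e-04]
 [ 1.0e+00 -1.8e-03 -4.0e-04]
 [-4.0e-04 -6.0e-04 -1.0e+00]] [ 0.11939861  0.31858426 65.37869816]
```

```bash
python3 -m creep '0 0 10 0 54;0 0 18 0 54;0 0 18 0 54;0 0 10 0 54;0 0 5 0 54' >/dev/null;python3 -m creep '0 0 2 0 54;0 0 0 0 54;0 0 0 0 54;0 0 0 0 54'; python3 -c "
from workcell import r;from h import *
o=r.observe();A=rot(o['ee_rot']);print(A.round(4),1000*A.T@(np.array([.5305,.0586,.1181])-o['eef_pos']))"
```

```text
time: 44.65
eef_pos: [0.5313, 0.0589, 0.1218]
ee_rot: [0.001, 0.708, 0.707, 0.001]
ft_force: [0.7, -0.7, -1.8]
opening: 0.686
grip_force: 54.4
[[ 1.6e-03  1.0e+00  2.0e-03]
 [ 1.0e+00 -1.6e-03 -2.0e-04]
 [-2.0e-04  2.0e-03 -1.0e+00]] [-0.31471188 -0.78644759  3.74532162]
```

```bash
python3 -m creep '0 -0.8 2 0 54;0 0 1 0 54;0 0 0 0 54;0 0 0 0 54;0 0 0 0 54';python3 -m creep '0 0 1 0 54;0 0 0 0 54;0 0 0 0 54'
```

```text
time: 45.07
eef_pos: [0.53, 0.0591, 0.1182]
ee_rot: [0.0, 0.708, 0.707, 0.0]
ft_force: [-0.9, 0.7, -0.2]
opening: 0.684
grip_force: 54.6
time: 45.32
eef_pos: [0.5301, 0.0591, 0.1182]
ee_rot: [0.0, 0.708, 0.707, 0.0]
ft_force: [-3.6, 1.1, 8.2]
opening: 0.686
grip_force: 55.5
```

```bash
python3 -m creep '0 0 -1 0 64;0 0 0 0 68;0 0 0 0 72;0 0 0 0 74;0 0 0 0 74'; python3 -m creep '0 0 -5 0 74;0 0 -20 0 74;0 0 -30 0 74;0 0 -35 0 74;0 0 -20 0 74' >/dev/null; python3 -m creep '-22 3 0 0 74;-30 4 0 0 74;-35 5 0 0 74;-35 5 0 0 74;-35 5 0 0 74' >/dev/null;python3 -m creep '-35 5 0 0 74;-35 5 0 0 74;-35 5 0 0 74;-35 5 0 0 74;-35 5 0 0 74' >/dev/null;python3 -m creep '-35 5 0 0 74;-25 4 0 0 74;-10 1 0 0 74;0 0 0 0 74;0 0 0 0 74'; python3 -c "
from workcell import r;from h import *
o=r.observe();A=rot(o['ee_rot']);print(A.round(4),1000*A.T@(np.array([.5872,-.3438,.1134])-o['eef_pos']))"
```

```text
time: 45.73
eef_pos: [0.5297, 0.059, 0.1177]
ee_rot: [-0.0, 0.708, 0.707, -0.0]
ft_force: [0.6, -0.2, 0.4]
opening: 0.865
grip_force: 0.0
time: 47.4
eef_pos: [0.586, -0.3425, 0.2276]
ee_rot: [-0.0, 0.708, 0.707, 0.0]
ft_force: [-0.5, 1.2, 0.3]
opening: 0.866
grip_force: 0.0
[[ 1.7e-03  1.0e+00 -5.0e-04]
 [ 1.0e+00 -1.7e-03  9.0e-04]
 [ 9.0e-04 -5.0e-04 -1.0e+00]] [ -1.39882293   1.2876539  114.19181552]
```

```bash
python3 -m creep '-1 0.5 28 0 74;0 0 35 0 74;0 0 28 0 74;0 0 16 0 74;0 0 7 0 74' 30 >/dev/null; python3 -m creep '0 0 0 0 66;0 0 0 0 60;0 0 0 0 56;0 0 0 0 52;0 0 0 0 50' 30; python3 -m creep '0 0 0 0 46;0 0 0 0 42;0 0 0 0 38;0 0 0 0 38;0 0 0 0 38';python3 -m creep '0 0 0 0 38;0 0 0 0 38'; python3 -m creep '0 0 -8 0 38;0 0 -14 0 38;0 0 -20 0 38;0 0 -20 0 38;0 0 -12 0 38'
```

```text
time: 48.23
eef_pos: [0.5874, -0.3445, 0.1156]
ee_rot: [0.001, 0.708, 0.707, 0.0]
ft_force: [0.2, -0.1, -1.0]
opening: 0.585
grip_force: 0.0
time: 48.65
eef_pos: [0.587, -0.3445, 0.115]
ee_rot: [0.001, 0.708, 0.707, -0.0]
ft_force: [-0.8, -0.7, 4.7]
opening: 0.509
grip_force: 30.7
time: 48.82
eef_pos: [0.587, -0.3445, 0.115]
ee_rot: [0.001, 0.708, 0.707, -0.0]
ft_force: [-1.8, 1.1, 5.5]
opening: 0.511
grip_force: 30.7
time: 49.23
eef_pos: [0.5874, -0.3446, 0.1912]
ee_rot: [0.002, 0.708, 0.707, 0.0]
ft_force: [1.1, 0.2, -0.1]
opening: 0.512
grip_force: 30.7
```

```bash
python3 -m creep '10 -2 0 0 38;20 -4 0 0 38;25 -4 0 0 38;25 -4 0 0 38;25 -4 0 0 38' >/dev/null;python3 -m creep '25 -4 0 0 38;25 -4 0 0 38;25 -4 0 0 38;25 -5 0 0 38;25 -5 0 0 38' >/dev/null;python3 -m creep '25 -5 0 0 38;25 -4 0 0 38;22 -4 0 0 38;15 -3 0 0 38;5 -1 0 0 38' >/dev/null;python3 -m creep '0 0 0 0 38;0 0 0 0 38'; python3 -c "
from workcell import r;from h import *
o=r.observe();A=rot(o['ee_rot']);print(A.round(4),1000*A.T@(np.array([.5308,-.022,.121])-o['eef_pos']))"
```

```text
time: 50.65
eef_pos: [0.5298, -0.022, 0.1874]
ee_rot: [-0.0, 0.707, 0.707, -0.0]
ft_force: [0.7, 0.1, -0.5]
opening: 0.513
grip_force: 30.7
[[ 1.1e-03  1.0e+00 -6.0e-04]
 [ 1.0e+00 -1.1e-03 -2.0e-04]
 [-2.0e-04 -6.0e-04 -1.0e+00]] [3.15749441e-02 1.04675091e+00 6.63947772e+01]
```

```bash
python3 -m creep '0 0.5 10 0 38;0 0 18 0 38;0 0 18 0 38;0 0 10 0 38;0 0 5 0 38' >/dev/null;python3 -m creep '0 0 2 0 38;0 0 0 0 38;0 0 0 0 38;0 0 0 0 38'; python3 -c "
from workcell import r;from h import *
o=r.observe();A=rot(o['ee_rot']);print(1000*A.T@(np.array([.5308,-.022,.121])-o['eef_pos']))"
```

```text
time: 51.4
eef_pos: [0.5313, -0.0222, 0.1258]
ee_rot: [0.001, 0.708, 0.707, 0.0]
ft_force: [-0.4, -0.3, -0.3]
opening: 0.512
grip_force: 30.7
[ 0.2053624  -0.54479078  4.82044614]
```

```bash
python3 -m creep '0 -0.5 2 0 38;0 0 1.5 0 38;0 0 0 0 38;0 0 0 0 38;0 0 0 0 38';python3 -m creep '0 0 1 0 38;0 0 0 0 38;0 0 0 0 38'
```

```text
time: 51.82
eef_pos: [0.5301, -0.0219, 0.1214]
ee_rot: [0.0, 0.708, 0.707, 0.0]
ft_force: [0.2, -0.5, -0.5]
opening: 0.511
grip_force: 30.7
time: 52.07
eef_pos: [0.5304, -0.022, 0.121]
ee_rot: [0.0, 0.708, 0.707, 0.0]
ft_force: [-2.2, 0.6, 4.2]
opening: 0.511
grip_force: 31.1
```

Contact. I'll release, rise, move back to the first viewpoint and compare with the start.

```bash
python3 -m creep '0 0 -1 0 50;0 0 0 0 56;0 0 0 0 62;0 0 0 0 66;0 0 0 0 66'; python3 -m creep '0 0 -5 0 66;0 0 -20 0 66;0 0 -35 0 66;0 0 -35 0 66;0 0 -35 0 66' >/dev/null; python3 -m creep '0 -3 -10 0 85;0 0 0 0 85;0 0 0 0 85;0 0 0 0 85';python3 look.py w6 >/dev/null
python3 - <<'E'
from h import *; import pickle
from workcell import r
S,_=r.get_image("scene"); D,_=r.get_image("side"); cv2.imwrite("pics/side9.png",D[:,:,::-1])
for n in("w1","w2","w6"):
  c=pickle.load(open(f"pics/{n}.pkl","rb")); P=cloud(np.load(f"pics/{n}.npy"),c); x,y,z=np.moveaxis(P,-1,0)
  for nm,(x0,x1,y0,y1,z0,z1) in dict(tube=(.49,.58,-.06,.015,.147,.17),can=(.49,.58,.02,.1,.133,.15),post=(.49,.58,.1,.18,.138,.155)).items():
    q=P[(x>x0)&(x<x1)&(y>y0)&(y<y1)&(z>z0)&(z<z1)]; 
    if len(q)<50: continue
    f=(q[:,:2]*1000).astype(np.float32); rc=cv2.minAreaRect(f); print(n,nm,len(q),np.round(cv2.minEnclosingCircle(f)[0],1),np.round(rc[1],1),round(rc[2],1))
_,d=r.get_image("side")
for nm,dd in (("side0",np.load("pics/side0.npy")),("now",d)):
  P=cloud(dd,r.get_calibration("side")); x,y,z=np.moveaxis(P,-1,0)
  for o,(x0,x1,y0,y1,z0,z1) in dict(post=(.49,.58,.1,.18,.138,.155),tape=(.38,.48,0,.11,.05,.07),glue=(.68,.77,-.02,.08,.14,.16)).items():
    q=P[(x>x0)&(x<x1)&(y>y0)&(y<y1)&(z>z0)&(z<z1)]; f=(q[:,:2]*1000).astype(np.float32); rc=cv2.minAreaRect(f); print(nm,o,len(q),np.round(rc[0],1),round(rc[2],1))
E
```

```text
time: 52.48
eef_pos: [0.53, -0.0219, 0.1211]
ee_rot: [-0.0, 0.708, 0.707, -0.0]
ft_force: [-0.0, -0.7, 0.0]
opening: 0.773
grip_force: 0.0
time: 53.23
eef_pos: [0.5261, -0.0217, 0.2592]
ee_rot: [-0.002, 0.708, 0.707, -0.001]
ft_force: [-0.4, -0.1, -1.0]
opening: 0.996
grip_force: 0.0
w1 tube 1425 [529.6 -21.2] [42.7 43.4] 3.0
w1 can 8101 [529.6  61.1] [54.8 54.8] 86.6
w2 can 7425 [529.5  61. ] [54.4 54.8] 87.1
w2 post 10678 [529.8 141.2] [48.2 48.2] 72.4
w6 tube 1381 [528.4 -22. ] [43.2 42.8] 48.2
w6 can 7729 [528.2  61.2] [54.7 54.9] 49.7
w6 post 156 [537.9 115.2] [ 3.5 15. ] 88.2
side0 post 389 [531.4 142.1] 70.7
side0 tape 339 [429.1  55.8] 25.2
side0 glue 122 [725.3  33. ] 68.7
now post 388 [530.9 142.6] 72.0
now tape 336 [429.3  56.9] 16.9
now glue 123 [725.4  33.1] 80.4
```

View pics/side9.png

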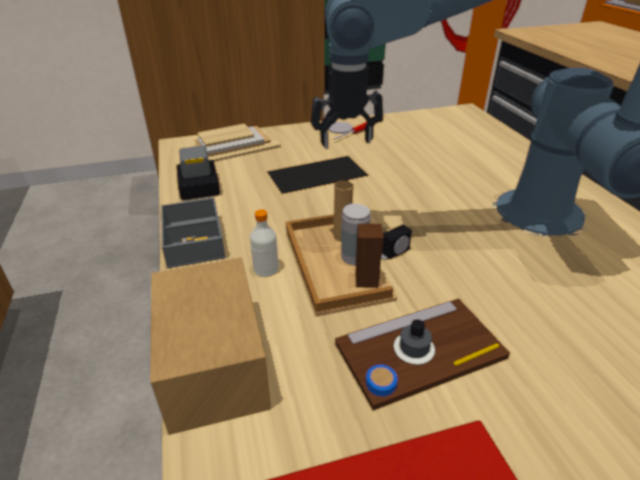

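All three stand in their places again, post at (369,255), can at (356,233) and tube at (343,210), each within about 1.5 mm of its start. The weight is centred on the patch at (415,342), and the tape and glue have not moved.

```bash
python3 -c "
from workcell import r
print(r.finish_job())"
```

```text
the job is handed in; nothing more can be done
None
```

I handed the job in after about 53 s: the weight is within about 1 mm of the patch centre, the tube, post and can are upright within about 1.5 mm of their starting spots, and the tape measure and glue bottle have not moved. No verdict came back.

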